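Seat the tumbling barrel's axle in the polishing machine

TASK

Lift the polishing barrel off the bench by its handle and, with the flat drive tang of its axle towards the gearbox, lower both axle ends together into the machine's two open bearing slots; press down against the spring shoes until both ends bottom and both latch bolts snap over the axle. Feel your way in and press gently: never drop or ram the barrel, or load the bearings with more than about 5 kg. Let go with the handle up and the barrel held evenly, and leave everything else on the bench alone.

Things in the scene. Friction and masses are not known exactly. Their poses are not given: they have to be found in the camera images.
- barrel: Loose polishing barrel for spectacle frames: hexagonal wooden drum, 110 mm across flats, 110 mm long, 0.5-0.8 kg, charge lying low inside. Starts on a flat, handle up. Origin: centre of underside; z up, y along the axle, +y plain end, -y drive end. Axle: along y, 55 mm above the underside, 12 mm round, to 80 mm from the middle; hub flanges (32 mm across) to 60 mm; its weight is nearly midway.
- handle (a point): Middle of the barrel's black carrying handle on top: a straight bar along the barrel's y, 98 mm long, 14 mm wide (x), 12 mm high; its centre is 144 mm above the barrel's underside, 34 mm above the top flat and 89 mm straight above the axle's centre line; its two legs stand 44 mm either side of the middle. Axes as the barrel's.
- journal_plain (a point): Point on the axle's centre line at the plain (+y) end, 70 mm from the middle, where it lies in the bearing. Axes as the barrel's.
- journal_drive (a point): Point on the axle's centre line at the drive (-y) end, 70 mm from the middle. Beyond it the axle ends in a flat tang, 8 mm thick in x, 12 mm high, from 79 to 97 mm from the middle. Axes as the barrel's.
- machine: Polishing machine, fixed to the bench: green base 190 x 266 mm, two aluminium bearing brackets, at the -y end a green gearbox 153 mm high (160 mm with its switch) with a dark fork that takes the tang from above (13 mm opening, top at 130 mm). Origin: underside, midway between the brackets; z up, y along the line of the bearings. Brackets: 12 mm plates, 54 mm wide (x), 152 mm high, inner faces 64 mm either side of the middle.
- seat_plain (a point): In the plain-end (+y) bracket: where the axle's centre line lies when the journal is right down on the slot bottom, 118 mm above the bench, 70 mm from the machine's middle. The slot is open at the top, 14 mm wide (x), straight from 112 to 147 mm above the bench, then flaring at 45 degrees to 24 mm wide at 152 mm. Axes as the machine's. Shoe and bolt: see seat_drive.
- seat_drive (a point): The same in the drive-end bracket, by the gearbox. In each slot a red spring shoe stands 9 mm above the bottom and pushes up, 11 N when touched, 12 N when flush: both ends down takes 24 N, barrel's weight included. A very light brass latch bolt (sloped top, red knob outside) crosses each slot from +x, its underside 7 mm above this point: it snaps over an axle that is right down and holds it; else the end rises again.
- specs_wood: bystander: honey-coloured wooden spectacle front, 136 x 46 mm, 7 mm thick, lying flat on the near side of the gap between barrel and machine
- specs_dark: bystander: black spectacle front of the same size, lying flat at the far side
- cork_block: bystander: cork sanding block 90 x 45 mm, 32 mm high, in the gap between barrel and machine
- oil: bystander: amber bottle of finishing oil, 48 mm across, 95 mm high, standing in the gap between barrel and machine
- wax: bystander: yellow wax tin, 68 mm across, 40 mm high, at the far side
- driver: bystander: screwdriver with orange handle, lying at the far side
- brush: bystander: bench brush lying at the far side

How it is judged:
On the way, in this order (a step that is already met when the one before it is completed fails the run):
1. the barrel is lifted clear of the bench by its handle (height (world z) of barrel above 0.05 m and contact force between the fingers and barrel above 1 N), for 0.2 s.
2. both axle ends lie in their slots at once, above the latch bolts or beyond (x of journal_plain in the frame of seat_plain between -0.003 and 0.003 m and z of journal_plain in the frame of seat_plain between -0.003 and 0.031 m and x of journal_drive in the frame of seat_drive between -0.003 and 0.003 m and z of journal_drive in the frame of seat_drive between -0.003 and 0.031 m), for 0.1 s.
3. both axle ends are right down in their slots, evenly (z of journal_plain in the frame of seat_plain between -0.002 and 0.0035 m and x of journal_plain in the frame of seat_plain between -0.0025 and 0.0025 m and y of journal_plain in the frame of seat_plain between -0.006 and 0.006 m and z of journal_drive in the frame of seat_drive between -0.002 and 0.0035 m and x of journal_drive in the frame of seat_drive between -0.0025 and 0.0025 m and y of journal_drive in the frame of seat_drive between -0.006 and 0.006 m), for 0.2 s.
At the end, for the whole second after the job is handed in: Both axle ends held down in their slots under the latch bolts, drive end at the gearbox (each journal point within 3.5 mm in height, 2.5 mm across and 6 mm along of its seat point), handle up within 20 degrees, barrel still (below 20 mm/s) (all of step 3 and angle between barrel's own z axis and vertical below 0.35 rad and linear speed of barrel below 0.02 m/s); the robot touches nothing.
It fails at once if the barrel is dropped or rammed into the slots (faster than 0.3 m/s there) (x of journal_plain in the frame of seat_plain between -0.02 and 0.02 m and y of journal_plain in the frame of seat_plain between -0.02 and 0.02 m and z of journal_plain in the frame of seat_plain below 0.034 m and linear speed of barrel above 0.3 m/s).
It fails at once if an axle end is on its slot bottom while the barrel loads the machine with more than 50 N (contact force between barrel and machine above 50 N and (z of journal_plain in the frame of seat_plain below 0.001 m or z of journal_drive in the frame of seat_drive below 0.001 m)).
It fails at once if the contact forces between barrel and machine, springs and bolts included, add up to more than 70 N (contact force between barrel and machine above 70 N).
It fails at once if the robot leans on the machine with more than 25 N (contact force between any of the fingers, the arm and machine above 25 N).
It fails at once if something else on the bench is moved more than 25 mm (distance of any of specs_wood, specs_dark, cork_block, oil, wax, driver, brush from where it was at the start of the episode above 0.025 m).
It also fails if it takes over 66 s, if anything falls off the work surface, if the arm or the gripper's body presses on something with over 40 N, if the wrist force passes 120 N, or if a joint passes its speed limit or range.

ROBOT

A 7-joint arm with a two-finger parallel gripper is mounted at the origin on the work surface. World frame = base frame: x ahead of the robot, y to its left, z up, the work surface at z = 0. Lengths are in m, angles in rad, forces in N, time in s.
With the tool pointing down it reaches from about 0.4 to 0.85 m from the base axis. Payload 4.5 kg.
Tool frame: the origin (TCP) lies on the centre line of the jaws, within the pads' length; the fingertips stand 17 mm ahead of it and the grasp point (between the pads) lies 2 mm behind it (r.tip_reach is the distance from the TCP to the fingertips, in m); z points along the fingers, y is the line along which they close (so a half turn about z gives the same grasp; the last joint's range is limited). The gripper opens to 88 mm and grips with 3 to 60 N. Pads are 18 mm wide; open, the fingers measure 123 mm over their backs; the gripper's body (75 mm by 187 mm) begins 45 mm behind the grasp point.
Start: joints at [1.367, 0.689, -0.195, 1.565, 0.157, 0.902, -0.215], TCP at [0.147, -0.607, 0.256] pointing down, gripper open.
Joint ranges: [-3.01, 3.01], [-0.46, 2.08], [-1.47, 1.51], [0.13, 2.56], [-1, 4.14], [0.04, 2.09], [-2.66, 2.66]. Speed limits (rad/s): [2.57, 2.57, 3.14, 3.14, 3.14, 3.14, 3.14].

INTERFACE

Orientations are given as a unit quaternion [x, y, z, w].
In Python, from plant import r gives the robot as it stands.
- The arm moves only by the tool step_arm, never from a script. Its argument "steps" is a list of rows, each a list of 7 numbers: the shift along the tool's x, y, z in cm, then the turn, a rotation vector about the tool's x, y, z in degrees, then the gripper's target within -1 to 1 (shut at 1, half-way at 0, fully open at -1). A call has 1 to 8 rows; each row shifts and turns the commanded pose from where the row before left it, along the tool's axes as they then stand; what a row does not reach is not made up. A row lasts 1/8 s, in which the tool goes at most 62.5 mm and 10.7 degrees, less where a joint would pass 70% of its speed; a pose out of reach is approached as far as the arm can. A call with a gripper value outside its range is refused whole. The fingers move at their own pace and stop on an object; "force" is the grip in N (left out, the last holds). Time passes only in rows, so rows that do not move let the fingers close. It gives the time, the measured TCP pose, the force, the opening and the grip force at its end, in the units of the state.
- r.get_state(): the state, without advancing time (a new reading comes with each control period).
- r.snapshot(name): name is "side" or "top"; returns a dict with "pixels" (480x640x3 uint8, red, green, blue), "fx", "fy", "cx", "cy" (pixels), "cam_to_world" (4x4, takes a point from camera to world coordinates). Camera axes: x right, y down, z forward; pixel columns grow to the right and rows downward; lengths in m; the calibration is good to about 2 mm. A picture is of the moment at which its call begins. There is no depth.
- r.finish_job(): hands the job in; it is judged then, once.
The state is a dict: "clock": time; "q": joint angles; "qd": joint speeds; "joint_torque": joint torques, N m; "tool_pos": TCP position; "eef_rot": TCP orientation; "contact_force": force on the tool from outside, world axes, zero at the start; "moment": the same for the moment, N m; "opening": opening from 0.0 (shut) to 1.0 (fully open); "finger_force": force on a finger pad.
Only numpy, scipy, OpenCV 4.12 (cv2) and the standard library are available. Lean on these libraries where they do the work, as an engineer would, in place of code of your own. Each camera call takes 0.05 s, during which the arm holds its last target. There are 200 camera calls.

## Working session

There is one attempt and no reset: what is moved stays moved. The work goes in short steps, Python scripts to look and compute and a tool call to move; the robot and the scene stay as the last step left them, time stands still between calls to the robot, and variables do not carry over. Pictures are saved under pics/ and viewed, at most 10 in all, crops included, and the job is handed in when it is done.

Besides the shell and the picture viewer there is one more tool, called after ">>>" as name([rows], argument=value, ...), one row to a line, values as JSON. step_arm: Moves the arm, as the interface text tells. Its arguments: {"type":"object","properties":{"steps":{"type":"array","items":{"type":"array","items":{"type":"number"}}},"force":{"type":"number"}},"required":["steps"]}

```bash
mkdir -p pics
python3 - <<'E'
from plant import r
import cv2,pickle
for n in("top","side"):
    s=r.snapshot(n); cv2.imwrite(f"pics/{n}0.png",s["pixels"][:,:,::-1]); pickle.dump(s,open(f"{n}0.pkl","wb"))
    print(n,s["fx"],s["fy"],s["cx"],s["cy"]);print(s["cam_to_world"])
st=r.get_state();print(st["clock"],st["tool_pos"],st["eef_rot"],st["contact_force"])
E
```

```text
top 589.3695908292958 589.3695908292958 328.29489465225026 245.1644842634209
[[-0.01494793 -0.98602851  0.16590463  0.41231565]
 [-0.99941275  0.00961715 -0.03288859  0.03204008]
 [ 0.03083355 -0.16629882 -0.98559322  1.19107338]
 [ 0.          0.          0.          1.        ]]
side 525.1473220613767 525.1473220613767 317.0854637122972 247.69680185627365
[[-0.99905209 -0.03654234  0.02365552  0.55969808]
 [-0.04086288  0.59994833 -0.79899451  0.81140633]
 [ 0.01500504 -0.79920377 -0.60087286  0.69298218]
 [ 0.          0.          0.          1.        ]]
0.1 [ 0.14706586 -0.60690562  0.25499907] [ 9.92932536e-01  1.18677352e-01 -1.68693273e-04 -7.98180547e-04] [-0.27330124  0.39814988 -0.16115005]
```

View pics/top0.png

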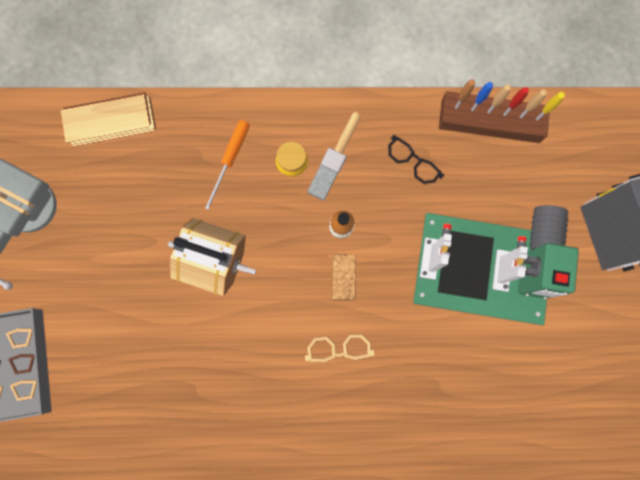

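View pics/side0.png

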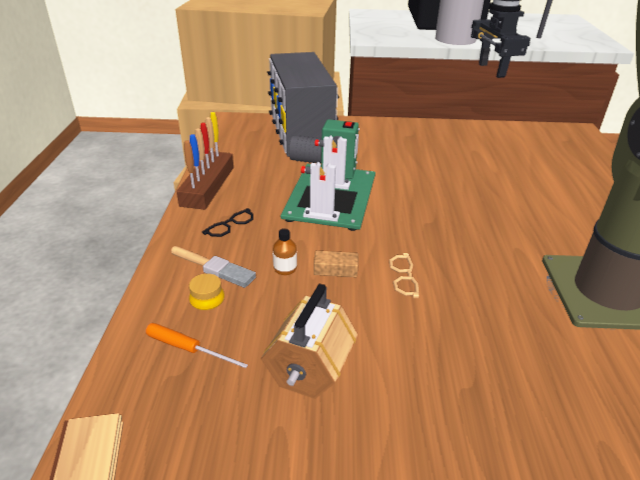

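Run:
```python
import pickle,cv2,numpy as np
t=pickle.load(open("top0.pkl","rb"))["pixels"][:,:,::-1]; s=pickle.load(open("side0.pkl","rb"))["pixels"][:,:,::-1]
def c(im,x,y,w,h,W,H): return cv2.resize(im[y:y+h,x:x+w],(W,H),interpolation=cv2.INTER_CUBIC)
a=np.hstack([c(t,160,210,100,90,400,360),c(t,410,195,180,135,400,300+60)])
cv2.imwrite("pics/zt.png",c(t,160,210,100,90,400,360))
# 4x barrel top left; machine 3x... layout
out=np.zeros((600,800,3),np.uint8)
out[:300,:400]=c(t,165,205,100,75,400,300); out[300:,:400]=c(s,250,275,120,120,400,300)[:300] if 0 else cv2.resize(s[280:400,240:400],(400,300),interpolation=cv2.INTER_CUBIC)
out[:300,400:]=c(t,405,195,180,135,400,300); out[300:,400:]=c(s,270,110,160,120,400,300)
cv2.imwrite("pics/z0.png",out)
```

```text
(no output)
```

View pics/z0.png

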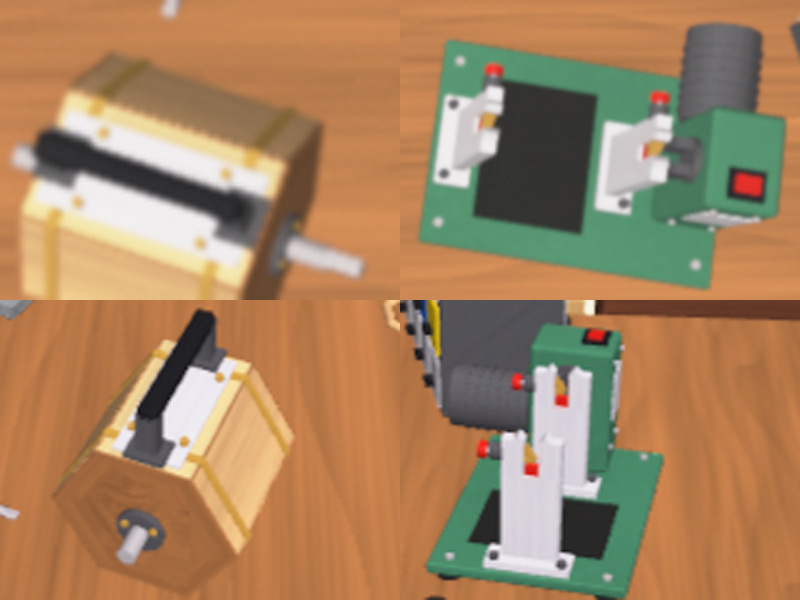

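```bash
cat > h.py <<'E'
import numpy as np,cv2,pickle
def ray(s,u,v):
    M=np.array(s["cam_to_world"]);d=M[:3,:3]@[(u-s["cx"])/s["fx"],(v-s["cy"])/s["fy"],1];return M[:3,3],d/np.linalg.norm(d)
def plane(s,u,v,z):
    o,d=ray(s,u,v);return o+d*(z-o[2])/d[2]
def tri(a,pa,b,pb):
    o1,d1=ray(a,*pa);o2,d2=ray(b,*pb)
    k=np.linalg.lstsq(np.c_[d1,-d2],o2-o1,rcond=None)[0];p,q=o1+k[0]*d1,o2+k[1]*d2
    return (p+q)/2,np.linalg.norm(p-q)
def proj(s,P):
    M=np.linalg.inv(s["cam_to_world"]);c=M[:3,:3]@P+M[:3,3];return np.array([s["cx"]+s["fx"]*c[0]/c[2],s["cy"]+s["fy"]*c[1]/c[2]])
E
python3 - <<'E'
from h import *
T=pickle.load(open("top0.pkl","rb"));S=pickle.load(open("side0.pkl","rb"))
def red(s,box):
    x,y,w,h=box;h_=cv2.cvtColor(s["pixels"],cv2.COLOR_RGB2HSV)[y:y+h,x:x+w]
    m=(((h_[...,0]<6)|(h_[...,0]>174))&(h_[...,1]>180)&(h_[...,2]>110)).astype(np.uint8)
    n,_,st,c=cv2.connectedComponentsWithStats(m)
    return [(st[i,:].tolist()[4],(c[i]+[x,y]).round(2)) for i in range(1,n)]
print("red top",red(T,(410,200,180,120)));print("red side",red(S,(280,115,100,90)))
def blk(s,box,z):
    x,y,w,h=box;g=s["pixels"].max(2)[y:y+h,x:x+w]
    m=(g<45).astype(np.uint8);n,l,st,c=cv2.connectedComponentsWithStats(m);i=1+st[1:,4].argmax()
    p=np.argwhere(l==i)[:,::-1]+[x,y]
    W=np.array([plane(s,*q,z)[:2] for q in p]);rect=cv2.minAreaRect((W*1000).astype(np.float32))
    print("black",st[i,4],rect,W.mean(0))
blk(T,(165,225,80,50),.15);blk(S,(285,280,60,60),.15)
def c(s,x,y,w,h): return cv2.resize(s["pixels"][y:y+h,x:x+w,::-1],(400,300),interpolation=cv2.INTER_CUBIC)
o=np.vstack([np.hstack([c(T,425,218,40,30),c(T,495,228,40,30)]),np.hstack([c(S,300,155,40,30),c(S,315,130,40,30)])])
cv2.imwrite("pics/z1.png",o)
E
```

```text
red top [(20, array([446.75, 225.75])), (21, array([521.95, 238.14])), (101, array([561.41, 277.54]))]
red side [(26, array([348. , 123.5])), (17, array([316.24, 142.35])), (16, array([334.5, 149.5])), (22, array([302.23, 168.91])), (18, array([322.22, 177.5 ]))]
black 7 ((568.9376831054688, 182.09768676757812), (5.433166980743408, 1.767554759979248), 0.8212769627571106) [0.56855358 0.18221867]
black 391 ((584.3485107421875, 232.6845703125), (98.37815856933594, 13.782541275024414), 70.35701751708984) [0.58535691 0.23463208]
```

View pics/z1.png

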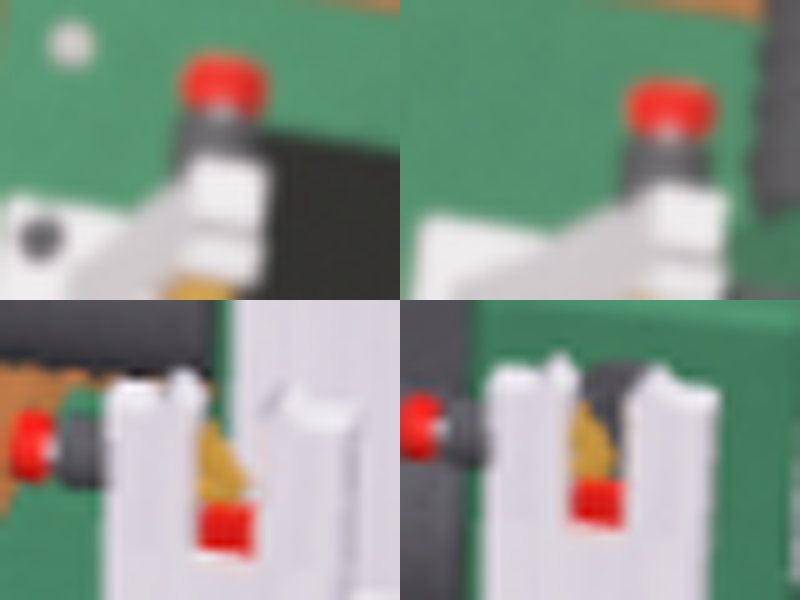

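Run:
```python
from h import *
T=pickle.load(open("top0.pkl","rb"));S=pickle.load(open("side0.pkl","rb"))
kp,e1=tri(T,(446.75,225.75),S,(302.23,168.91));kd,e2=tri(T,(521.95,238.14),S,(316.24,142.35))
print("knobs",kp,e1,kd,e2);d=kp-kd;print(np.linalg.norm(d),"yaw",np.degrees(np.arctan2(-d[0],d[1])))
sp=plane(S,322.22,177.5,.1165);sd=plane(S,334.5,149.5,.1165);d=sp-sd
print("shoes",sp,sd,np.linalg.norm(d),"yaw",np.degrees(np.arctan2(-d[0],d[1])))
# prong outer-top edge centre, top view z=.152 (machine x=27)
for n,p,q in(("plain",(448,233.8),(447.3,241.2)),("drive",(523.9,246.5),(523.4,254.1))): print(n,plane(T,*p,.152),plane(T,*q,.152))
# green base corners / dark pad
h=cv2.cvtColor(T["pixels"],cv2.COLOR_RGB2HSV);g=T["pixels"].max(2)
m=np.zeros((480,640),np.uint8);m[215:310,430:500]=(g<60)[215:310,430:500]
n,l,st,c=cv2.connectedComponentsWithStats(m);i=1+st[1:,4].argmax()
cn=cv2.findContours((l==i).astype(np.uint8),0,1)[0][0];print("pad",cv2.minAreaRect(np.array([[plane(T,*q[0],.02)[:2]*1000] for q in cn],np.float32)))
# handle top view
for th in(60,75,90):
    x,y,w,hh=160,225,85,50;m=(g[y:y+hh,x:x+w]<th).astype(np.uint8);n,l,st,c=cv2.connectedComponentsWithStats(m);i=1+st[1:,4].argmax()
    W=np.array([plane(T,*q,.15)[:2]*1000 for q in np.argwhere(l==i)[:,::-1]+[x,y]],np.float32);print(th,cv2.minAreaRect(W),len(W))
x,y=285,280;gs=S["pixels"].max(2)[280:340,285:345]
for th in(35,45,55):
    n,l,st,c=cv2.connectedComponentsWithStats((gs<th).astype(np.uint8));i=1+st[1:,4].argmax()
    W=np.array([plane(S,*q,.15)[:2]*1000 for q in np.argwhere(l==i)[:,::-1]+[x,y]],np.float32);print('side',th,cv2.minAreaRect(W),len(W))
```

```text
knobs [ 0.62566651 -0.22255233  0.13215442] 0.0018011924825135982 [ 0.60089441 -0.36166699  0.13068572] 0.0008123718622754617
0.14131066365431305 yaw -10.096806157466906
shoes [ 0.58160914 -0.21526259  0.1165    ] [ 0.55632143 -0.35519563  0.1165    ] 0.14219959398311316 yaw -10.243533337440207
plain [ 0.60592666 -0.21924511  0.152     ] [ 0.59237488 -0.21731027  0.152     ]
drive [ 0.58132695 -0.35618472  0.152     ] [ 0.56745502 -0.35429033  0.152     ]
pad ((567.6469116210938, -283.9699401855469), (94.6299057006836, 124.173828125), 79.56897735595703)
60 ((581.9822998046875, 224.79505920410156), (97.31830596923828, 12.398237228393555), 70.83653259277344) 274
75 ((581.8135986328125, 224.30682373046875), (99.63526153564453, 14.653535842895508), 70.8349838256836) 327
90 ((581.0721435546875, 223.884521484375), (101.70108032226562, 15.777083396911621), 70.83503723144531) 376
side 35 ((583.6026000976562, 246.08181762695312), (62.17936325073242, 1.9352216720581055), 70.16285705566406) 36
side 45 ((584.3485107421875, 232.6845703125), (98.37815856933594, 13.782541275024414), 70.35701751708984) 391
side 55 ((584.3042602539062, 233.65701293945312), (100.1825180053711, 14.62710189819336), 70.69860076904297) 410
```

>>> step_arm([
  [3.8,-2.75,-0.75,0,0,0,-1],
  [3.8,-2.75,-0.75,0,0,0,-1],
  [3.8,-2.75,-0.75,0,0,0,-1],
  [3.8,-2.75,-0.75,0,0,0,-1],
  [3.8,-2.75,-0.75,0,0,0,-1],
  [3.8,-2.75,-0.75,0,0,0,-1],
  [3.8,-2.75,-0.75,0,0,0,-1],
  [3.8,-2.75,-0.75,0,0,0,-1],
], force=10)

```text
clock: 1.1
tool_pos: [0.3915, -0.3206, 0.3158]
eef_rot: [0.993, 0.119, -0.0, -0.0]
contact_force: [-0.3, 0.3, -0.7]
opening: 1.002
finger_force: 0.0
```

>>> step_arm([
  [3.8,-2.75,-0.75,0,0,-5.7,-1],
  [3.8,-2.75,-0.75,0,0,0,-1],
  [0,0,0,0,0,-10,-1],
  [0,0,0,0,0,-10,-1],
  [0,0,0,0,0,-10,-1],
  [0,0,0,0,0,-10,-1],
  [0,0,0,0,0,-10,-1],
  [0,0,0,0,0,0,-1],
])

```text
clock: 2.1
tool_pos: [0.4478, -0.2478, 0.3304]
eef_rot: [0.823, 0.568, -0.0, -0.0]
contact_force: [0.3, -0.8, -0.1]
opening: 1.005
finger_force: 0.0
```

```bash
cat >> h.py <<'E'
def rel(st,P,yaw):
    "tool-frame shift (cm) and turn (deg) to TCP P, pointing down, tool x at yaw deg"
    from scipy.spatial.transform import Rotation as R
    c=R.from_quat(st["eef_rot"]);t=R.from_euler("z",yaw,degrees=True)*R.from_euler("x",180,degrees=True)
    print("t %.2f pos"%st["clock"],st["tool_pos"].round(4),"shift cm",(c.inv().apply(P-st["tool_pos"])*100).round(2),"turn",np.degrees((c.inv()*t).as_rotvec()).round(2),"F",st["contact_force"].round(1),"M",st["moment"].round(2),"op",st["opening"],"q",st["q"].round(2))
E
python3 -c "
from h import *;from plant import r
rel(r.get_state(),np.array([.5835,.226,.22]),70.7)"
```

```text
t 2.10 pos [ 0.4478 -0.2478  0.3304] shift cm [49.11 -4.12 11.06] turn [-0.04 -0.02 -1.49] F [ 0.3 -0.8 -0.1] M [-0.05 -0.08 -0.05] op 1.004754138517782 q [ 0.73  0.47 -0.48  1.79  0.26  0.94 -0.23]
```

>>> step_arm([
  [5.46,-0.46,0,0,0,-1.5,-1],
  [5.46,-0.46,0.5,0,0,0,-1],
  [5.46,-0.46,0.5,0,0,0,-1],
  [5.46,-0.46,0.5,0,0,0,-1],
  [5.46,-0.46,0.5,0,0,0,-1],
  [5.46,-0.46,1,0,0,0,-1],
  [5.46,-0.46,1.5,0,0,0,-1],
  [5.46,-0.46,2,0,0,0,-1],
])

```text
clock: 3.1
tool_pos: [0.5588, 0.1782, 0.2654]
eef_rot: [0.816, 0.578, 0.0, 0.0]
contact_force: [0.4, 0.1, -0.3]
opening: 1.002
finger_force: 0.0
```

>>> step_arm([
  [5.4,-0.46,2,0,0,0,-1],
  [0,0,2,0,0,0,-1],
  [0,0,0,0,0,0,-1],
])

```text
clock: 3.48
tool_pos: [0.5704, 0.2287, 0.2239]
eef_rot: [0.815, 0.579, -0.002, 0.0]
contact_force: [-0.7, -0.8, -0.0]
opening: 0.997
finger_force: 0.0
```

```bash
python3 -c "
from h import *;from plant import r
rel(r.get_state(),np.array([.5835,.226,.142]),70.7)
a=r.snapshot('top')['pixels'][185:320,130:310,::-1];b=r.snapshot('side')['pixels'][230:380,230:430,::-1]
cv2.imwrite('pics/g.png',np.hstack([cv2.resize(a,(400,300)),cv2.resize(b,(400,300))]))"
```

```text
t 3.48 pos [0.5704 0.2287 0.2239] shift cm [0.21 1.35 8.18] turn [-0.14  0.21  0.04] F [-0.7 -0.8 -0. ] M [-0.09 -0.06  0.07] op 0.9970496729582794 q [-0.23  0.74 -0.41  1.62  0.36  0.87 -1.12]
```

View pics/g.png

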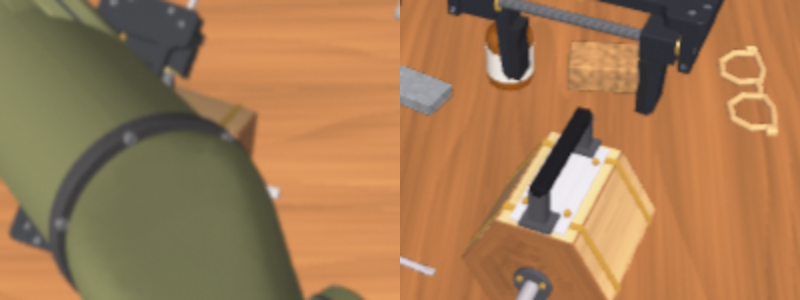

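>>> step_arm([
  [0.2,1.35,0,0,0,0,-1],
  [0,0,2,0,0,0,-1],
  [0,0,2,0,0,0,-1],
  [0,0,2,0,0,0,-1],
  [0,0,1.5,0,0,0,-1],
  [0,0,0.7,0,0,0,-1],
  [0,0,0,0,0,0,-1],
])

```text
clock: 4.45
tool_pos: [0.5853, 0.2262, 0.1437]
eef_rot: [0.815, 0.579, 0.0, 0.0]
contact_force: [-0.1, -0.4, 0.1]
opening: 0.999
finger_force: 0.0
```

```bash
python3 -c "
from h import *;from plant import r
rel(r.get_state(),np.array([.5835,.226,.142]),70.7)
b=r.snapshot('side')['pixels'][270:390,240:400,::-1]
cv2.imwrite('pics/g2.png',cv2.resize(b,(640,480)))"
```

```text
t 4.45 pos [0.5853 0.2262 0.1437] shift cm [-0.08 -0.16  0.17] turn [0.01 0.   0.1 ] F [-0.1 -0.4  0.1] M [-0.07 -0.06 -0.01] op 0.999094039573967 q [-0.24  0.85 -0.37  1.65  0.42  0.72 -1.15]
```

View pics/g2.png

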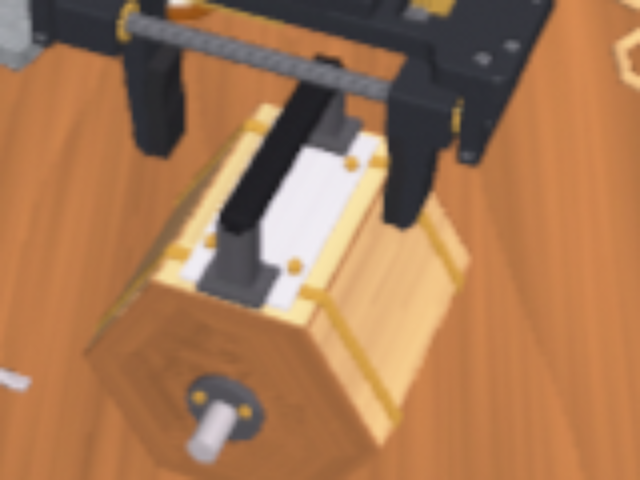

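>>> step_arm([
  [-0.1,-0.15,0.15,0,0,0,0],
  [0,0,0,0,0,0,1],
  [0,0,0,0,0,0,1],
  [0,0,0,0,0,0,1],
  [0,0,0,0,0,0,1],
  [0,0,0,0,0,0,1],
  [0,0,0,0,0,0,1],
  [0,0,0,0,0,0,1],
], force=10)

```text
clock: 5.5
tool_pos: [0.5835, 0.2259, 0.1422]
eef_rot: [0.815, 0.579, 0.0, 0.0]
contact_force: [1.4, -0.3, -1.8]
opening: 0.153
finger_force: 10.0
```

>>> step_arm([
  [0,0,0,0,0,0,1],
  [0,0,0,0,0,0,1],
  [0,0,0,0,0,0,1],
], force=55)

```text
clock: 5.88
tool_pos: [0.5834, 0.2259, 0.1422]
eef_rot: [0.815, 0.579, 0.0, 0.0]
contact_force: [1.4, -0.5, -0.2]
opening: 0.147
finger_force: 55.0
```

```bash
python3 -c "
from h import *;from plant import r
rel(r.get_state(),np.array([.5835,.226,.142]),70.7)"
```

```text
t 5.88 pos [0.5834 0.2259 0.1422] shift cm [0.01 0.01 0.02] turn [ 0.02 -0.    0.12] F [ 1.4 -0.5 -0.2] M [-0.09 -0.33 -0.05] op 0.14742256354031805 q [-0.24  0.85 -0.37  1.65  0.42  0.72 -1.15]
```

>>> step_arm([
  [0,0,-0.5,0,0,0,1],
  [0,0,-1.5,0,0,0,1],
  [0,0,-2.5,0,0,0,1],
  [0,0,-3,0,0,0,1],
  [0,0,-3.5,0,0,0,1],
  [0,0,-3,0,0,0,1],
  [0,0,-2,0,0,0,1],
  [0,0,-1,0,0,0,1],
])

```text
clock: 6.88
tool_pos: [0.583, 0.2262, 0.3138]
eef_rot: [0.815, 0.58, 0.001, 0.0]
contact_force: [0.2, 0.2, -6.3]
opening: 0.146
finger_force: 55.0
```

>>> step_arm([
  [0,0,0,0,0,0,1],
  [0,0,0,0,0,0,1],
])

```text
clock: 7.12
tool_pos: [0.5825, 0.2256, 0.3111]
eef_rot: [0.815, 0.58, -0.001, -0.0]
contact_force: [0.2, 0.4, -6.2]
opening: 0.145
finger_force: 55.0
```

```bash
python3 -c "
from h import *;from plant import r
rel(r.get_state(),np.array([.568,-.2838,.31]),79.85)
b=r.snapshot('side')['pixels'][200:380,220:460,::-1]
cv2.imwrite('pics/l.png',cv2.resize(b,(640,480)))"
```

```text
t 7.12 pos [0.5825 0.2256 0.3111] shift cm [-48.59  15.35   0.18] turn [-0.11  0.1  -9.01] F [ 0.2  0.4 -6.2] M [-0.14 -0.06  0.03] op 0.14461699795820088 q [-0.2   0.66 -0.45  1.49  0.31  1.07 -1.05]
```

View pics/l.png

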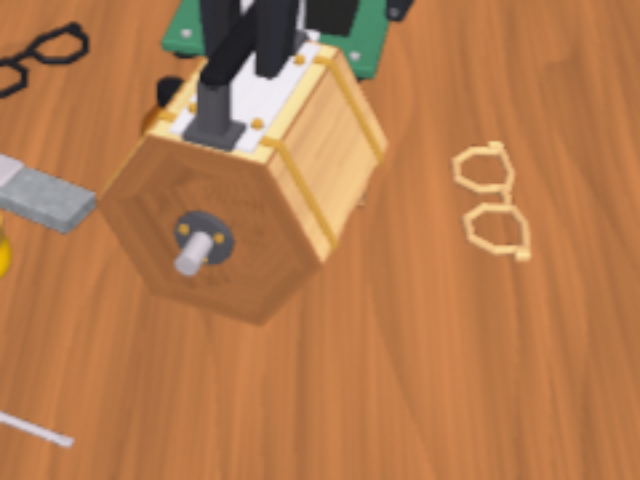

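```bash
python3 -c "
from h import *;from plant import r
st=r.get_state();S=pickle.load(open('side0.pkl','rb'));p=st['tool_pos']
a=np.radians(70.7);y=np.array([np.cos(a),np.sin(a),0])
for o in(-.005,0,.005):
  C=p+[0,0,.002-.089]+y*(.08+o);print(o,proj(S,C).round(1))
  print('handle end top',proj(S,p+[0,0,.008]+y*(.049+o)).round(1))
print('seen axle end',220+190/2.667,200+262/2.667)"
```

```text
-0.005 [291.7 296.1]
handle end top [300.6 224.6]
0 [290.1 298.5]
handle end top [299.  226.7]
0.005 [288.6 300.9]
handle end top [297.4 228.8]
seen axle end 291.2410948631421 298.2377202849644
```

>>> step_arm([
  [-1.5,0.5,0,0,0,-1,1],
  [-3.5,0.75,0,0,0,-2,1],
  [-4.5,1.1,0,0,0,-2,1],
  [-5,1.3,0,0,0,-2,1],
  [-5,1.3,0,0,0,-2,1],
  [-5,1.3,0,0,0,0,1],
  [-5,1.3,0,0,0,0,1],
  [-5,1.3,0,0,0,0,1],
])

```text
clock: 8.18
tool_pos: [0.5908, -0.1328, 0.3118]
eef_rot: [0.767, 0.641, -0.001, 0.0]
contact_force: [0.9, -0.7, -5.8]
opening: 0.146
finger_force: 55.0
```

```bash
python3 -c "
from h import *;from plant import r
rel(r.get_state(),np.array([.568,-.2838,.31]),79.85)"
```

```text
t 8.18 pos [ 0.5908 -0.1328  0.3118] shift cm [-15.26   0.44   0.2 ] turn [-0.05  0.07 -0.06] F [ 0.9 -0.7 -5.8] M [-0.02 -0.23 -0.03] op 0.1455619556719794 q [ 0.43  0.64 -0.51  1.55  0.34  1.05 -0.35]
```

>>> step_arm([
  [-4.5,0.1,0,0,0,0,1],
  [-3.5,0.1,0,0,0,0,1],
  [-2.5,0.1,0,0,0,0,1],
  [-1.2,0,0,0,0,0,1],
  [0,0,0,0,0,0,1],
  [0,0,0,0,0,0,1],
])

```text
clock: 8.93
tool_pos: [0.5743, -0.2432, 0.3123]
eef_rot: [0.766, 0.643, 0.001, -0.001]
contact_force: [0.8, 0.3, -6.6]
opening: 0.147
finger_force: 55.0
```

```bash
python3 -c "
from h import *;from plant import r
rel(r.get_state(),np.array([.568,-.2838,.31]),79.85)"
```

```text
t 8.93 pos [ 0.5743 -0.2432  0.3123] shift cm [-4.11  0.09  0.22] turn [ 0.   -0.1   0.12] F [ 0.8  0.3 -6.6] M [-0.03 -0.1   0.06] op 0.14694310303676966 q [ 0.61  0.66 -0.52  1.49  0.35  1.08 -0.16]
```

>>> step_arm([
  [-2,0.1,0,0,0,0,1],
  [-1.5,0,0,0,0,0,1],
  [-0.6,0,1,0,0,0,1],
  [0,0,1.5,0,0,0,1],
  [0,0,1.5,0,0,0,1],
  [0,0,1,0,0,0,1],
  [0,0,0,0,0,0,1],
  [0,0,0,0,0,0,1],
])

```text
clock: 9.93
tool_pos: [0.5682, -0.2856, 0.2627]
eef_rot: [0.767, 0.642, 0.0, 0.0]
contact_force: [-0.6, -0.3, -5.3]
opening: 0.15
finger_force: 55.0
```

```bash
python3 -c "
from h import *;from plant import r
rel(r.get_state(),np.array([.568,-.2838,.255]),79.85)
T=r.snapshot('top');S=r.snapshot('side');pickle.dump((T,S),open('f1.pkl','wb'))
a=T['pixels'][200:320,410:600,::-1];b=S['pixels'][90:240,230:430,::-1]
cv2.imwrite('pics/m1.png',np.hstack([cv2.resize(a,(0,0),fx=2.1,fy=4) if 0 else cv2.resize(a,(380,240)),cv2.resize(b,(420,315))[:240]]) if 0 else cv2.resize(b,(800,600),interpolation=cv2.INTER_CUBIC))"
```

```text
t 9.93 pos [ 0.5682 -0.2856  0.2627] shift cm [ 0.17 -0.05  0.77] turn [ 0.06  0.   -0.01] F [-0.6 -0.3 -5.3] M [-0.04 -0.08 -0.03] op 0.14966626606248215 q [ 0.66  0.73 -0.5   1.51  0.39  1.   -0.12]
```

View pics/m1.png

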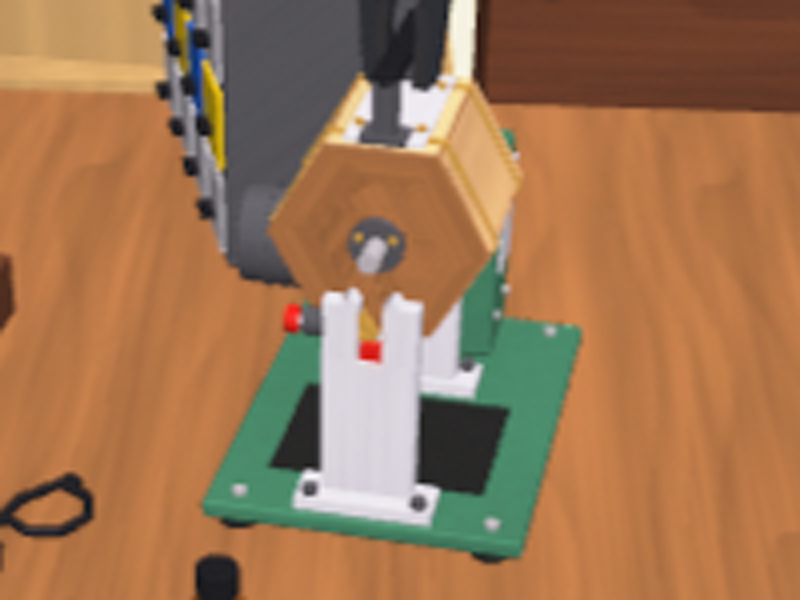

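```bash
python3 -c "
from h import *
T,S=pickle.load(open('f1.pkl','rb'))
p=np.array([.5682,-.2856,.2627]);a=np.radians(79.85);y=np.array([np.cos(a),np.sin(a),0])
E=p+[0,0,-.087]+y*.08;print('pred end px',proj(S,E),'seen',323.25,154.5)
# slot at plain outer face, given seat estimate
c=np.array([.568,-.2838,.1165]);print('shoe pred',proj(S,c+y*.076),proj(S,c+y*.07),'seen 322.22 177.5')
# axle bright pixels centroid
x0,y0=310,140;h=S['pixels'][140:168,310:340].astype(int);m=((h.min(2)>130)&(h.max(2)-h.min(2)<25)).astype(np.uint8)
n,l,st,cc=cv2.connectedComponentsWithStats(m)
for i in range(1,n):print(st[i]+[310,140,0,0,0],cc[i]+[310,140])
"
```

```text
pred end px [322.34589415 155.11904189] seen 323.25 154.5
shoe pred [322.22383445 178.90111936] [322.78717855 177.60059419] seen 322.22 177.5
[319 149   8   9  45] [322.62222222 153.24444444]
[310 162  11   6  48] [315.14583333 165.0625    ]
[326 163  10   5  29] [330.03448276 165.86206897]
```

>>> step_arm([
  [0.17,-0.05,0.5,0,0,0,1],
  [0,0,0.5,0,0,0,1],
  [0,0,0.4,0,0,0,1],
  [0,0,0.3,0,0,0,1],
  [0,0,0,0,0,0,1],
])

```text
clock: 10.65
tool_pos: [0.5673, -0.2839, 0.2449]
eef_rot: [0.767, 0.642, -0.0, -0.0]
contact_force: [-0.2, 0.1, -5.6]
opening: 0.147
finger_force: 55.0
```

>>> step_arm([
  [0,0,0.3,0,0,0,1],
  [0,0,0.3,0,0,0,1],
  [0,0,0,0,0,0,1],
])

```text
clock: 11.02
tool_pos: [0.5672, -0.2839, 0.2389]
eef_rot: [0.767, 0.642, -0.0, -0.0]
contact_force: [-0.4, 0.3, -5.1]
opening: 0.145
finger_force: 55.0
```

```bash
python3 -c "
from h import *;from plant import r
rel(r.get_state(),np.array([.568,-.2838,.205]),79.85)"
```

```text
t 11.03 pos [ 0.5672 -0.2839  0.2389] shift cm [0.03 0.07 3.39] turn [-0.04 -0.   -0.02] F [-0.4  0.3 -5.1] M [-0.06  0.02 -0.01] op 0.1446453829609145 q [ 0.65  0.75 -0.49  1.54  0.4   0.95 -0.14]
```

>>> step_arm([
  [0,0,0.3,0,0,0,1],
  [0,0,0.3,0,0,0,1],
  [0,0,0,0,0,0,1],
])

```text
clock: 11.4
tool_pos: [0.5673, -0.2839, 0.2329]
eef_rot: [0.767, 0.642, -0.0, -0.0]
contact_force: [0.3, 0.5, -6.4]
opening: 0.15
finger_force: 55.0
```

>>> step_arm([
  [0,0,0.3,0,0,0,1],
  [0,0,0.3,0,0,0,1],
  [0,0,0,0,0,0,1],
])

```text
clock: 11.78
tool_pos: [0.5672, -0.2839, 0.2269]
eef_rot: [0.767, 0.642, -0.0, -0.0]
contact_force: [-0.4, -0.3, -6.3]
opening: 0.144
finger_force: 55.0
```

```bash
python3 -c "
from h import *;from plant import r
rel(r.get_state(),np.array([.568,-.2838,.205]),79.85)"
```

```text
t 11.78 pos [ 0.5672 -0.2839  0.2269] shift cm [0.03 0.07 2.19] turn [-0.04  0.01 -0.02] F [-0.4 -0.3 -6.3] M [-0.05  0.05 -0.  ] op 0.14377277830583604 q [ 0.65  0.77 -0.48  1.56  0.41  0.92 -0.15]
```

>>> step_arm([
  [0,0,0.2,0,0,0,1],
  [0,0,0.2,0,0,0,1],
  [0,0,0.2,0,0,0,1],
  [0,0,0,0,0,0,1],
])

```text
clock: 12.28
tool_pos: [0.5674, -0.284, 0.2209]
eef_rot: [0.767, 0.642, -0.0, -0.0]
contact_force: [-0.8, 0.2, -5.3]
opening: 0.145
finger_force: 55.0
```

>>> step_arm([
  [0,0,0.2,0,0,0,1],
  [0,0,0.2,0,0,0,1],
  [0,0,0.1,0,0,0,1],
  [0,0,0,0,0,0,1],
])

```text
clock: 12.78
tool_pos: [0.5673, -0.2839, 0.2159]
eef_rot: [0.767, 0.642, -0.0, -0.0]
contact_force: [-0.4, 0.4, -6.3]
opening: 0.15
finger_force: 55.0
```

```bash
python3 -c "
from h import *;from plant import r
rel(r.get_state(),np.array([.568,-.2838,.205]),79.85)"
```

```text
t 12.78 pos [ 0.5673 -0.2839  0.2159] shift cm [0.03 0.06 1.09] turn [-0.03 -0.   -0.03] F [-0.4  0.4 -6.3] M [-0.1   0.14  0.01] op 0.1500561765551895 q [ 0.65  0.78 -0.47  1.57  0.42  0.9  -0.15]
```

Shoe contact is expected next; go in 1 mm steps.

>>> step_arm([
  [0,0,0.1,0,0,0,1],
  [0,0,0.1,0,0,0,1],
  [0,0,0,0,0,0,1],
])

```text
clock: 13.15
tool_pos: [0.5674, -0.284, 0.2141]
eef_rot: [0.767, 0.642, -0.0, 0.0]
contact_force: [-1.0, -0.3, -5.5]
opening: 0.147
finger_force: 55.0
```

>>> step_arm([
  [0,0,0.1,0,0,0,1],
  [0,0,0.1,0,0,0,1],
  [0,0,0,0,0,0,1],
])

```text
clock: 13.52
tool_pos: [0.5684, -0.2842, 0.2138]
eef_rot: [0.767, 0.642, 0.001, 0.001]
contact_force: [-1.7, -1.0, 4.6]
opening: 0.146
finger_force: 55.2
```

```bash
python3 -c "
from h import *;from plant import r
rel(r.get_state(),np.array([.568,-.2838,.205]),79.85)"
```

```text
t 13.53 pos [ 0.5684 -0.2842  0.2138] shift cm [ 0.03 -0.04  0.88] turn [ 0.15  0.04 -0.03] F [-1.7 -1.   4.6] M [ 0.07  0.53 -0.03] op 0.14591314269581102 q [ 0.64  0.78 -0.47  1.57  0.43  0.89 -0.16]
```

>>> step_arm([
  [0,0,0.1,0,0,0,1],
  [0,0,0.1,0,0,0,1],
  [0,0,0,0,0,0,1],
])

```text
clock: 13.9
tool_pos: [0.5693, -0.2844, 0.2136]
eef_rot: [0.767, 0.641, 0.001, 0.002]
contact_force: [-3.3, -0.2, 13.8]
opening: 0.148
finger_force: 55.6
```

>>> step_arm([
  [0,0,0.1,0,0,0,1],
  [0,0,0.1,0,0,0,1],
  [0,0,0,0,0,0,1],
])

```text
clock: 14.28
tool_pos: [0.5696, -0.2842, 0.2121]
eef_rot: [0.767, 0.642, 0.001, 0.003]
contact_force: [-3.1, 1.4, 15.0]
opening: 0.146
finger_force: 55.7
```

```bash
python3 -c "
from h import *;from plant import r
rel(r.get_state(),np.array([.568,-.2838,.205]),79.85)"
```

```text
t 14.28 pos [ 0.5696 -0.2842  0.2121] shift cm [ 0.01 -0.16  0.7 ] turn [ 0.34  0.07 -0.04] F [-3.1  1.4 15. ] M [0.19 0.94 0.04] op 0.14594930690463498 q [ 0.64  0.78 -0.47  1.57  0.43  0.89 -0.16]
```

>>> step_arm([
  [0,-0.1,0.1,0,0,0,1],
  [0,0,0.1,0,0,0,1],
  [0,0,0.1,0,0,0,1],
  [0,0,0,0,0,0,1],
])

```text
clock: 14.78
tool_pos: [0.569, -0.2841, 0.2092]
eef_rot: [0.767, 0.642, 0.002, 0.003]
contact_force: [-3.9, 0.3, 16.5]
opening: 0.149
finger_force: 55.5
```

>>> step_arm([
  [0,0,0.1,0,0,0,1],
  [0,0,0.1,0,0,0,1],
  [0,0,0,0,0,0,1],
])

```text
clock: 15.15
tool_pos: [0.569, -0.2841, 0.2072]
eef_rot: [0.767, 0.642, 0.002, 0.003]
contact_force: [-2.9, 1.2, 16.1]
opening: 0.147
finger_force: 55.5
```

```bash
python3 -c "
from h import *;from plant import r
rel(r.get_state(),np.array([.568,-.2838,.205]),79.85)"
```

```text
t 15.15 pos [ 0.569  -0.2841  0.2072] shift cm [ 0.01 -0.1   0.22] turn [ 0.4   0.07 -0.04] F [-2.9  1.2 16.1] M [ 0.24  0.84 -0.01] op 0.14652379172253138 q [ 0.64  0.79 -0.47  1.58  0.43  0.87 -0.16]
```

>>> step_arm([
  [0,0,0.1,0,0,0,1],
  [0,0,0.1,0,0,0,1],
  [0,0,0,0,0,0,1],
])

```text
clock: 15.52
tool_pos: [0.5692, -0.2841, 0.2054]
eef_rot: [0.767, 0.642, 0.002, 0.003]
contact_force: [-3.1, 1.2, 17.4]
opening: 0.149
finger_force: 55.6
```

>>> step_arm([
  [0,0,0.1,0,0,0,1],
  [0,0,0,0,0,0,1],
])

```text
clock: 15.78
tool_pos: [0.5693, -0.2844, 0.2049]
eef_rot: [0.767, 0.641, 0.002, 0.004]
contact_force: [-3.9, 0.2, 18.7]
opening: 0.14
finger_force: 55.7
```

```bash
python3 -c "
from h import *;from plant import r
rel(r.get_state(),np.array([.568,-.2838,.205]),79.85)"
```

```text
t 15.78 pos [ 0.5693 -0.2844  0.2049] shift cm [ 0.03 -0.14 -0.02] turn [ 0.46  0.1  -0.05] F [-3.9  0.2 18.7] M [0.09 0.99 0.02] op 0.13983590645940672 q [ 0.64  0.79 -0.47  1.58  0.43  0.87 -0.17]
```

>>> step_arm([
  [0,0,0.1,0,0,0,1],
  [0,0,0,0,0,0,1],
])

```text
clock: 16.02
tool_pos: [0.5698, -0.2845, 0.2047]
eef_rot: [0.767, 0.641, 0.002, 0.004]
contact_force: [-3.7, 0.9, 23.6]
opening: 0.147
finger_force: 56.1
```

>>> step_arm([
  [0,0,0.1,0,0,0,1],
  [0,0,0,0,0,0,1],
  [0,0,0,0,0,0,1],
])

```text
clock: 16.4
tool_pos: [0.5704, -0.2845, 0.2046]
eef_rot: [0.767, 0.641, 0.003, 0.005]
contact_force: [-5.2, 1.3, 26.8]
opening: 0.145
finger_force: 56.5
```

```bash
python3 -c "
from h import *;from plant import r
rel(r.get_state(),np.array([.568,-.2838,.205]),79.85)
T=r.snapshot('top');S=r.snapshot('side')
a=T['pixels'][215:275,425:545,::-1];b=S['pixels'][110:200,280:400,::-1]
cv2.imwrite('pics/n1.png',np.vstack([cv2.resize(a,(600,300),interpolation=2),cv2.resize(b[30:90],(600,300),interpolation=2)]))"
```

```text
t 16.40 pos [ 0.5704 -0.2845  0.2046] shift cm [ 0.03 -0.25 -0.04] turn [ 0.63  0.14 -0.06] F [-5.2  1.3 26.8] M [0.23 1.28 0.01] op 0.14545279465614652 q [ 0.64  0.79 -0.47  1.58  0.44  0.87 -0.17]
```

View pics/n1.png

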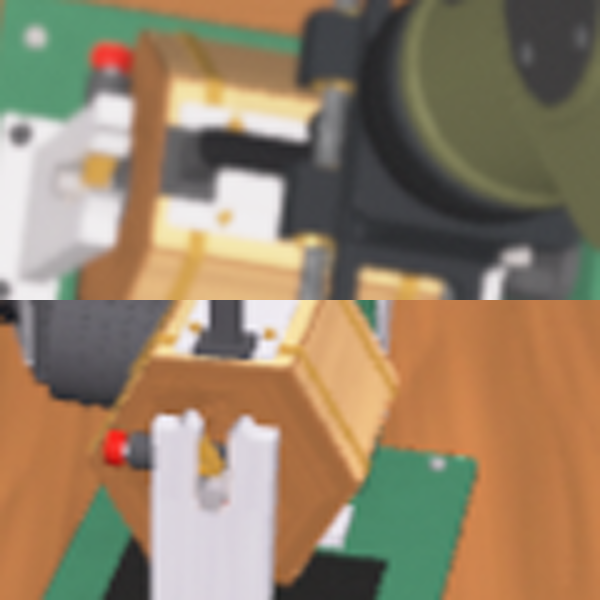

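>>> step_arm([
  [0,0,-0.2,0,0,0,1],
  [0,0,-0.2,0,0,0,1],
  [0,0,-0.1,0,0,0,1],
  [0,0,0,0,0,0,1],
  [0,0,0,0,0,0,1],
])

```text
clock: 17.12
tool_pos: [0.5684, -0.2842, 0.2061]
eef_rot: [0.767, 0.642, 0.001, 0.002]
contact_force: [-2.4, 0.7, 9.9]
opening: 0.146
finger_force: 55.3
```

```bash
python3 -c "
from h import *;from plant import r
rel(r.get_state(),np.array([.568,-.2838,.205]),79.85)"
```

```text
t 17.12 pos [ 0.5684 -0.2842  0.2061] shift cm [ 0.03 -0.05  0.11] turn [ 0.31  0.07 -0.04] F [-2.4  0.7  9.9] M [-0.03  0.58  0.01] op 0.14598136513965826 q [ 0.64  0.79 -0.47  1.58  0.43  0.87 -0.16]
```

>>> step_arm([
  [0,0,-0.1,0,0,0,1],
  [0,0,-0.1,0,0,0,1],
  [0,0,0,0,0,0,1],
  [0,0,0,0,0,0,1],
])

```text
clock: 17.62
tool_pos: [0.5675, -0.284, 0.2063]
eef_rot: [0.767, 0.642, 0.001, 0.001]
contact_force: [-0.8, 0.7, 7.0]
opening: 0.146
finger_force: 55.0
```

```bash
python3 -c "
from h import *;from plant import r
rel(r.get_state(),np.array([.568,-.2838,.205]),79.85)"
```

```text
t 17.62 pos [ 0.5675 -0.284   0.2063] shift cm [0.03 0.04 0.13] turn [ 0.16  0.03 -0.03] F [-0.8  0.7  7. ] M [-0.06  0.19 -0.01] op 0.14629280639132947 q [ 0.64  0.79 -0.47  1.58  0.43  0.88 -0.16]
```

>>> step_arm([
  [0,0,-0.1,0,0,0,1],
  [0,0,0,0,0,0,1],
  [0,0,0,0,0,0,0],
  [0,0,0,0,0,0,0],
  [0,0,0,0,0,0,0],
  [0,0,0,0,0,0,0],
], force=10)

```text
clock: 18.38
tool_pos: [0.5664, -0.2837, 0.2061]
eef_rot: [0.767, 0.642, -0.0, -0.0]
contact_force: [-1.2, -0.7, 0.4]
opening: 0.498
finger_force: 0.0
```

>>> step_arm([
  [0,0,-0.5,0,0,0,0],
  [0,0,-1.5,0,0,0,0],
  [0,0,-2,0,0,0,0],
  [0,0,-3,0,0,0,0],
  [0,0,-3,0,0,0,0],
  [0,-2,-1,0,0,0,0],
  [0,-2,0,0,0,0,0],
  [0,0,0,0,0,0,0],
])

```text
clock: 19.38
tool_pos: [0.5264, -0.2769, 0.3176]
eef_rot: [0.767, 0.641, -0.0, 0.001]
contact_force: [0.6, -0.3, 0.1]
opening: 0.495
finger_force: 0.0
```

>>> step_arm([
  [4,-5,0,0,0,0,0],
  [4,-5,0,0,0,0,0],
  [4,-4,0,0,0,0,0],
  [2,0,0,0,0,0,0],
  [0,0,0,0,0,0,0],
])

```text
clock: 20.0
tool_pos: [0.4175, -0.1151, 0.317]
eef_rot: [0.766, 0.643, 0.001, 0.001]
contact_force: [-0.3, -0.7, 0.5]
opening: 0.502
finger_force: 0.0
```

```bash
python3 -c "
from h import *;from plant import r
print(r.get_state()['clock'],r.get_state()['tool_pos'],r.get_state()['contact_force'])
T=r.snapshot('top');S=r.snapshot('side')
a=T['pixels'][200:320,410:590,::-1];b=S['pixels'][110:230,270:430,::-1]
cv2.imwrite('pics/o1.png',np.hstack([cv2.resize(a,(400,300),interpolation=2),cv2.resize(b,(400,300),interpolation=2)]))"
```

```text
20.0 [ 0.41749928 -0.11511448  0.31704565] [-0.28926351 -0.7241782   0.52820701]
```

View pics/o1.png

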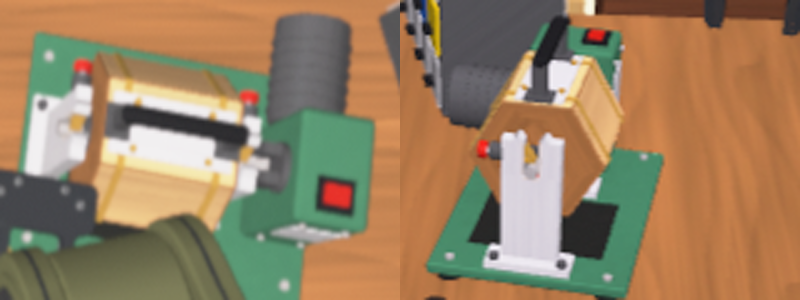

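The last picture shows the barrel level in both brackets. The brass bolt covers the plain axle end (right view, about 530,158), the tang is in the fork (left view, about 265,165), and the gripper is clear.

```bash
python3 -c "
from plant import r
print(r.finish_job())"
```

```text
the job is handed in; nothing more can be done
None
```

The barrel is seated in both bearing slots with the tang in the gearbox fork and the handle up. Both latches held when I eased off the press; I could see the plain-end bolt over the axle, but the drive-end bolt was hidden. The gripper is clear and I handed the job in at about 20 s; no verdict came back.

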